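# Fit the panel into the display frame and weigh it down with the full paint jar

### The job

Lay the loose plywood panel in the recess of the dark wooden display frame and press it down on its stiff clips until it sits flush and level with the rim all round. Then find out by lifting which of the three identical closed paint jars is the full one and set that one down gently, upright in the middle of the panel, to keep it down, with both empty ones left standing upright on the table. Do not knock any jar over, and leave the tape, the blue carton and the brush where they are.

Things in the scene. Friction and masses are not known exactly. Their poses are not given: they have to be found in the camera images.
- panel_center (a point): loose pale plywood panel lying flat on the table, 160 mm long (its x), 66 mm wide (its y), 20 mm thick, about 0.13 kg; the same either way round. Site at its centre, 10 mm above its underside.
- frame_top (a point): dark wooden display frame fixed to the table, 222 mm long (its x), 126 mm wide (its y), rim top 30 mm above the table. Recess 172 x 76 mm, floor 20 mm below the rim top; each long side has a 64 mm notch in its middle, cut down to the floor, for fingers beside the panel. A seated panel's top is flush with the rim. Site: frame's middle, level with the rim top; z up.
- clip_a (a joint): steel bar across the recess, 55 mm from its middle towards the frame's -x; a laid panel rests on both bars, 8 to 10 mm proud. Value: m pushed down, 0 (top 10 mm above the recess floor) to 0.010 (level with it); starts at 0 to 0.002. Slides down under about 7 N and stays where pushed: press over each end of the panel in turn, or with over 14 N in its middle.
- clip_b (a joint): the same bar 55 mm towards the frame's +x; it moves on its own.
- jar_a_center (a point): one of three identical closed white paint jars (only one is full, about 0.5 kg; the other two are empty, about 0.12 kg; they look the same and any of the three places may have the full one): upright cylinder 62 mm in diameter and 110 mm tall with a grey screw cap, standing on the table. Site at its centre, 55 mm above its underside; z is up.
- jar_b_center (a point): one of three identical closed white paint jars (only one is full, about 0.5 kg; the other two are empty, about 0.12 kg; they look the same and any of the three places may have the full one): upright cylinder 62 mm in diameter and 110 mm tall with a grey screw cap, standing on the table. Site at its centre, 55 mm above its underside; z is up.
- jar_c_center (a point): one of three identical closed white paint jars (only one is full, about 0.5 kg; the other two are empty, about 0.12 kg; they look the same and any of the three places may have the full one): upright cylinder 62 mm in diameter and 110 mm tall with a grey screw cap, standing on the table. Site at its centre, 55 mm above its underside; z is up.
- tape: bystander: roll of cardboard-coloured tape lying flat, 90 mm across, 24 mm tall, between the robot and the frame. Origin at the centre of its underside.
- carton_center (a point): bystander: closed blue carton 100 x 170 mm, 50 mm tall, on the far left. Site at its centre.
- brush: bystander: paint brush 200 mm long lying on the table on the far right, along its own x. Origin on its underside near its middle.
Things that resemble listed ones, but are neither listed nor needed, are in the scene too. There is more than one size of the part that bears panel_center; the job needs the smaller.

How it is judged:
By the outcome, as a careful person would: the job done as asked, in the order asked, and still so for the second after the job is handed in, with the robot touching nothing.
It also fails if it takes over 72 s, if anything falls off the work surface, if the arm or the gripper's body presses on something with over 40 N, if the wrist force passes 120 N, or if a joint passes its speed limit or range.

### The arm

A 6-joint arm with a two-finger parallel gripper is mounted at the origin on the work surface. World frame = base frame: x ahead of the robot, y to its left, z up, the work surface at z = 0. Lengths are in m, angles in rad, forces in N, time in s.
With the tool pointing down it reaches from about 0.325 to 0.85 m from the base axis. Payload 15.5 kg.
Tool frame: the origin (TCP) lies at the very end of the fingers, on their centre line; the grasp point (between the pads) lies manip.hold_point_z behind it (manip.hold_point_z is the distance from the TCP to the grasp point, in m); z points along the fingers, y is the line along which they close (so a half turn about z gives the same grasp; the last joint's range is limited). The gripper opens to 91 mm and grips with 3 to 60 N. Pads are 32 mm wide; open, the fingers measure 118 mm over their backs; the gripper's body (76 mm by 178 mm) begins 60 mm behind the grasp point.
Start: joints at [-1.284, 0.494, 1.345, -0, 1.302, -0.096], TCP at [0.233, -0.58, 0.214] pointing down, gripper open.
Joint ranges: [-2.91, 2.91], [-0.82, 2.16], [0.22, 2.67], [-1.22, 4.37], [0.12, 2.79], [-3.08, 3.08]. Speed limits (rad/s): [1.89, 1.89, 2.57, 3.01, 3.01, 3.01].

### API

Orientations are given as a unit quaternion [w, x, y, z].
In Python, from cell import manip gives the robot as it stands. The module is installed in compiled form; this text tells all that it offers.
- The arm moves only by the tool drive_tool, never from a script. Its argument "rows" is a list of rows, each a list of 3 entries, a list of its own where there are three numbers: the shift along the tool's x, y, z in m, then the turn about the tool's z in degrees, then the opening in per cent of the stroke, from 0 (shut) to 100 (fully open). A call has 1 to 12 rows; each row shifts and turns the commanded pose from where the row before left it, along the tool's axes as they then stand; what a row does not reach is not made up. A row lasts 1/10 s, in which the tool goes at most 50 mm and 8.59 degrees, less where a joint would pass 70% of its speed; a pose out of reach is approached as far as the arm can. A call with a gripper value outside its range is refused whole. The fingers move at their own pace and stop on an object; "grip_force" is the grip in N (left out, the last holds). Time passes only in rows, so rows that do not move let the fingers close. It gives the time, the measured TCP pose, the force, the opening and the grip force at its end, in the units of the state.
- manip.get_state(): the state, without advancing time (a new reading comes with each control period).
- manip.snapshot(name): name is "scene" or "top" or "wrist"; returns the picture (384x512x3 uint8, red, green, blue); there is no depth.
- manip.camera_model(name): a dict with "vertical_fov" (degrees; the focal length in pixels is half the picture's height over the tangent of half this angle, whatever the lens; pixels are square), "cx", "cy" (the principal point, pixels), "pose" (4x4, takes a point from camera to world coordinates); the wrist camera has in their place "hand_eye" (4x4, takes a point from camera to tool coordinates, whose origin is the TCP and whose axes are the flange's). Camera axes: x right, y down, z forward; pixel columns grow to the right and rows downward; lengths in m; the calibration is good to about 2 mm. A picture is of the moment at which its call begins: read the wrist's pose just before it. camera_model takes no time and is no camera call.
- manip.sign_off(): hands the job in; it is judged then, once.
The state is a dict: "time": time; "qpos": joint angles; "dq": joint speeds; "joint_torque": joint torques, N m; "position": TCP position; "tcp_rot": TCP orientation; "ft_force": force on the tool from outside, world axes, zero at the start; "torque": the same for the moment, N m; "finger_gap": finger opening in m; "grasp_force": force on a finger pad.
Only numpy, scipy, OpenCV 4.12 (cv2) and the standard library are available. Lean on these libraries where they do the work, as an engineer would, in place of code of your own. Each camera call takes 0.05 s, during which the arm holds its last target. There are 200 camera calls.

## Working session

There is one attempt and no reset: what is moved stays moved. The work goes in short steps, Python scripts to look and compute and a tool call to move; the robot and the scene stay as the last step left them, time stands still between calls to the robot, and variables do not carry over. Pictures are saved under pics/ and viewed, at most 10 in all, crops included, and the job is handed in when it is done.

Besides the shell and the picture viewer there is one more tool, called after "Request:" as name([rows], argument=value, ...), one row to a line, values as JSON. drive_tool: Moves the arm, as the interface text tells. Its arguments: {"type":"object","properties":{"rows":{"type":"array","items":{"type":"array"}},"grip_force":{"type":"number"}},"required":["rows"]}

```bash
mkdir -p pics; python3 - <<'E'
from cell import manip
import cv2,numpy as np
for n in("top","scene"):
    cv2.imwrite(f"pics/{n}0.png",manip.snapshot(n)[:,:,::-1])
    m=manip.camera_model(n);print(n,m["vertical_fov"],m["cx"],m["cy"],np.round(m["pose"],4).tolist())
print(manip.hold_point_z,manip.get_state())
print(manip.camera_model("wrist"))
E
```

```text
top 46.50047489215733 260.04459529972 194.45476380406336 [[-0.0098, -0.9969, 0.0782, 0.3725], [-0.9999, 0.0095, -0.0045, -0.0185], [0.0038, -0.0782, -0.9969, 1.4497], [0.0, 0.0, 0.0, 1.0]]
scene 50.563890710707355 254.00142237735494 192.97586329855326 [[0.8732, 0.3279, -0.3605, 0.9007], [0.4869, -0.6177, 0.6175, -0.6624], [-0.0202, -0.7148, -0.6991, 0.8352], [0.0, 0.0, 0.0, 1.0]]
0.0188 {'time': 0.1, 'qpos': array([-1.28449885e+00,  4.94123380e-01,  1.34606699e+00, -3.71034684e-06,
        1.30249721e+00, -9.54942613e-02]), 'dq': array([ 0.00120793, -0.00306017, -0.00216486,  0.00191627,  0.0009647 ,
       -0.00235929]), 'joint_torque': array([ 8.76398262e-04, -8.80243850e+01, -3.82542908e+01,  7.09123188e-02,
        4.81065293e-02, -1.31503418e-05]), 'position': array([ 0.23277318, -0.57966818,  0.21339718]), 'tcp_rot': array([-5.44802790e-04,  9.81834408e-01,  1.89739022e-01, -5.39300232e-05]), 'ft_force': array([-0.48129996,  0.54514812,  0.44431409]), 'torque': array([-0.02511907, -0.00109333, -0.03104539]), 'grasp_force': 0.0, 'finger_gap': 0.09126658576397577}
{'vertical_fov': 60.714177209653506, 'cx': 255.01011712421797, 'cy': 185.70982588097613, 'hand_eye': array([[-6.69489480e-04, -9.58245953e-01, -2.85944479e-01,
         8.19502760e-02],
       [ 9.99999545e-01, -8.35661221e-04,  4.59109434e-04,
        -7.57551476e-04],
       [-6.78892469e-04, -2.85944042e-01,  9.58246077e-01,
        -1.70954392e-01],
       [ 0.00000000e+00,  0.00000000e+00,  0.00000000e+00,
         1.00000000e+00]])}
```

View pics/top0.png

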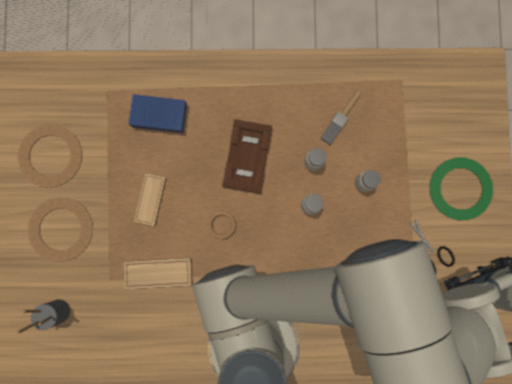

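View pics/scene0.png

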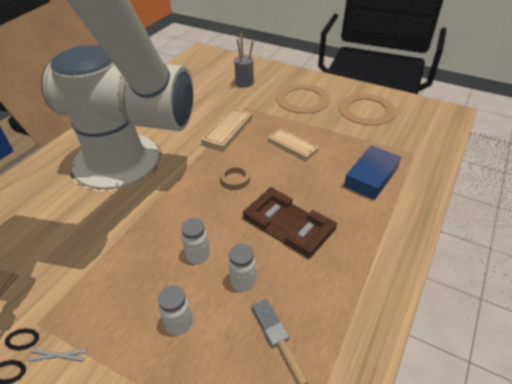

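The top view shows the small panel near (150,200), the larger decoy at (157,273), and the frame at (247,156). The jar caps are at (316,158), (369,180) and (312,204), and the tape at (223,225). Next I'll segment these and check their sizes.

```bash
cat > h.py <<'E'
from cell import manip
import cv2,numpy as np
from scipy.spatial.transform import Rotation as R
def Tw():
    s=manip.get_state();q=s["tcp_rot"];T=np.eye(4)
    T[:3,:3]=R.from_quat([q[1],q[2],q[3],q[0]]).as_matrix();T[:3,3]=s["position"];return T
def ray(name,px,z,T=None):
    m=manip.camera_model(name);P=m["pose"] if name!="wrist" else T@m["hand_eye"]
    f=192/np.tan(np.radians(m["vertical_fov"]/2));px=np.atleast_2d(px).astype(float)
    d=np.c_[(px[:,0]-m["cx"])/f,(px[:,1]-m["cy"])/f,np.ones(len(px))]@P[:3,:3].T
    return P[:3,3]+d*((z-P[2,3])/d[:,2])[:,None]
def rect(name,mask,z,T=None):
    c,_=cv2.findContours(mask.astype(np.uint8),cv2.RETR_EXTERNAL,cv2.CHAIN_APPROX_NONE)
    c=max(c,key=cv2.contourArea)[:,0]
    w=ray(name,c,z,T)[:,:2]
    (x,y),(a,b),t=cv2.minAreaRect((w*1000).astype(np.float32))
    if a<b:a,b,t=b,a,t+90
    return np.round([x,y,a,b,(t+90)%180-90],1), c.mean(0)
E
python3 - <<'E'
from h import *
im=cv2.imread("pics/top0.png");hsv=cv2.cvtColor(im,cv2.COLOR_BGR2HSV)
for p in [(150,200),(157,273),(247,178),(190,200),(316,158),(244,140),(223,225),(223,215)]:print(p,hsv[p[1],p[0]])
def sub(m,x0,x1,y0,y1):
    o=np.zeros(m.shape,np.uint8);o[y0:y1,x0:x1]=m[y0:y1,x0:x1];return o
V=hsv[:,:,2];S=hsv[:,:,1]
pm=(V>170)
print("panel",rect("top",sub(pm,125,175,165,235),.02))
print("big",rect("top",sub(pm,118,196,250,295),.02))
fm=cv2.morphologyEx((V<100).astype(np.uint8),cv2.MORPH_CLOSE,np.ones((9,9)))
print("frame",rect("top",sub(fm,210,285,110,205),.03))
g=(S<70)
for n,(x,y) in dict(A=(316,158),B=(369,180),C=(312,204)).items():print(n,rect("top",sub(g,x-18,x+18,y-18,y+18),.11))
print("tape",[ray("top",(223,225),.02)])
big=cv2.resize(im[90:300,110:400],None,fx=2.7,fy=2.7,interpolation=cv2.INTER_CUBIC);cv2.imwrite("pics/crop.png",big)
E
```

```text
(150, 200) [ 16  97 178]
(157, 273) [ 17  96 181]
(247, 178) [ 11 133  86]
(190, 200) [ 15 114 148]
(316, 158) [ 21  21 119]
(244, 140) [ 23  20 150]
(223, 225) [ 15 118 138]
(223, 215) [ 15 115 122]
panel (array([472.8, 329.8, 140.8,  52.8, -10.7]), array([148.95454545, 199.35454545]))
big (array([238.3, 303.2, 183.2,  59.9, -88.5]), array([153.52849741, 272.9119171 ]))
frame (array([606.7,  14.2, 223.5, 126.3, -10.1]), array([247.35609756, 156.65365854]))
A (array([ 585.2, -192. ,   71.5,   57.8,  -45.6]), array([315.05      , 158.63333333]))
B (array([ 517.3, -348.9,   77.7,   59.2,  -64.9]), array([367.35384615, 180.43076923]))
C (array([ 447.3, -180.3,   60.2,   60.1,   -1. ]), array([311.96551724, 203.84482759]))
tape [array([[0.38791818, 0.09420806, 0.02      ]])]
```

View pics/crop.png

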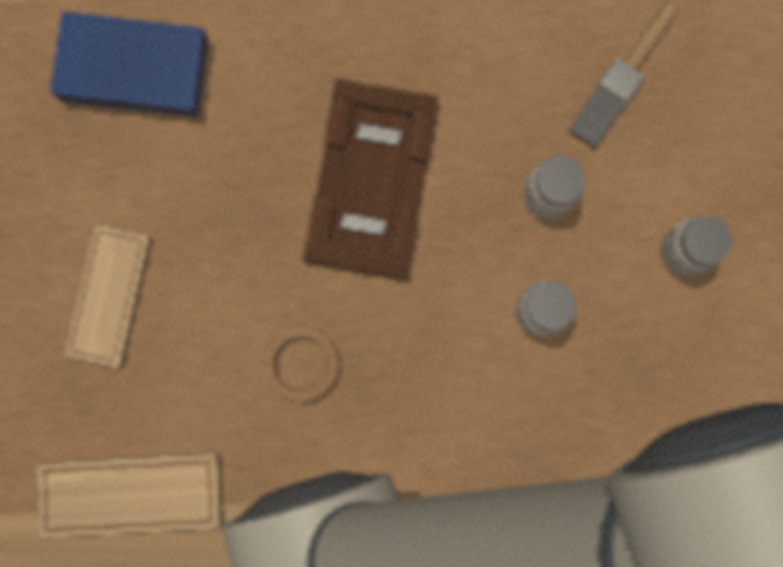

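The frame measures 223×126 mm, which fits. The crop shows the small panel's outline centre at about (150,200). I'll go above the panel and check it with the wrist camera.

Request:
drive_tool([
  [[0,0,0],8.15,100],
  [[0,0,0],8.15,100],
  [[0,0,0],8.15,100],
  [[0,0,0],8.15,100],
  [[0.003,-0.04,0],0,100],
  [[0.003,-0.04,0],0,100],
  [[0.003,-0.04,0],0,100],
  [[0.003,-0.04,0],0,100],
  [[0.003,-0.04,0],0,100],
  [[0.003,-0.04,0],0,100],
  [[0.003,-0.04,0],0,100],
  [[0.003,-0.04,0],0,100],
])

```text
time: 1.3
position: [0.316, -0.2684, 0.2138]
tcp_rot: [-0.0, 0.996, -0.094, -0.0]
ft_force: [0.6, 0.2, 0.2]
finger_gap: 0.0909
grasp_force: 0.0
```

Request:
drive_tool([
  [[0.003,-0.04,0],0,100],
  [[0.003,-0.04,0],0,100],
  [[0.003,-0.04,0],0,100],
  [[0.003,-0.04,0],0,100],
  [[0.003,-0.04,0],0,100],
  [[0.003,-0.04,0],0,100],
  [[0.003,-0.04,0],0,100],
  [[0.003,-0.04,0],0,100],
  [[0.003,-0.04,0],0,100],
  [[0.003,-0.04,0],0,100],
  [[0.003,-0.04,0],0,100],
  [[0.003,-0.04,0],0,100],
])

```text
time: 2.5
position: [0.4407, 0.1967, 0.2138]
tcp_rot: [0.0, 0.996, -0.093, -0.0]
ft_force: [0.2, -0.9, 0.0]
finger_gap: 0.0916
grasp_force: 0.0
```

Request:
drive_tool([
  [[0.003,-0.04,0],0,100],
  [[0.003,-0.04,0],0,100],
  [[0.003,-0.04,0],0,100],
  [[0,0,0],0,100],
  [[0,0,0],0,100],
])

```text
time: 3.0
position: [0.4715, 0.3116, 0.2133]
tcp_rot: [0.0, 0.996, -0.093, -0.0]
ft_force: [-0.5, -0.1, -0.9]
finger_gap: 0.0912
grasp_force: 0.0
```

```bash
cat >> h.py <<'E'
def yaw(T):return np.degrees(np.arctan2(T[1,0],T[0,0]))
def go(T,p,yw=None):
    """shift in tool axes (after turning) to reach world p, and turn"""
    t=0 if yw is None else (yaw(T)-yw+90)%180-90
    M=T[:3,:3]@R.from_euler('z',t,degrees=True).as_matrix()
    return np.round(M.T@(np.array(p)-T[:3,3]),4),round(t,2)
E
python3 - <<'E'
from h import *
T=Tw();im=manip.snapshot("wrist")[:,:,::-1].copy();cv2.imwrite("pics/w1.png",im)
print(T[:3,3],yaw(T),manip.get_state()["time"],T[:3,2],manip.get_state()["ft_force"])
E
```

```text
[0.47150542 0.31155426 0.2133212 ] -10.64108842147687 3.05 [-8.99025577e-04 -6.15295011e-04 -9.99999407e-01] [ 0.12128503 -0.52799007 -0.09376934]
```

View pics/w1.png

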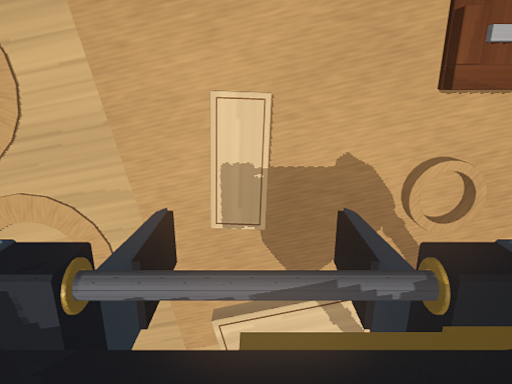

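The wrist view shows the panel with corners near (211,91), (272,93), (266,229) and (211,228). The tape is at (443,192) and the frame corner at (440,90).

```bash
python3 - <<'E'
from h import *
T=Tw();w=ray("wrist",[(211,91),(272,93),(266,229),(211,228)],.02,T)[:,:2]
print(np.round(w,4),w.mean(0));a=(w[0]+w[1])/2-(w[2]+w[3])/2;b=(w[1]+w[2])/2-(w[0]+w[3])/2
print(np.linalg.norm(a),np.linalg.norm(b),np.degrees(np.arctan2(a[1],a[0])),np.degrees(np.arctan2(b[1],b[0])))
c=np.array([(96,228),(149,235),(121,367),(66,355)])/2.7+[110,90]
w=ray("top",c,.02)[:,:2];print(w,w.mean(0));a=(w[0]+w[1])/2-(w[2]+w[3])/2;print(np.degrees(np.arctan2(a[1],a[0])),np.linalg.norm(a))
E
```

```text
[[0.5571 0.3431]
 [0.5429 0.2795]
 [0.3885 0.3137]
 [0.4022 0.3787]] [0.47268694 0.32876331]
0.15853203877444655 0.06578638910589416 -12.720833758867569 -102.20977774737418
[[0.55262852 0.34273808]
 [0.54364521 0.27958124]
 [0.38709317 0.31155522]
 [0.40187456 0.37660883]] [0.47131036 0.32762084]
-12.093588803637227 0.15714046860043204
```

Request:
drive_tool([
  [[-0.0027,-0.0168,0],1.76,100],
  [[0,0,0.04],0,100],
  [[0,0,0.04],0,100],
  [[0,0,0.04],0,100],
  [[0,0,0.04],0,100],
  [[0,0,0.03],0,100],
  [[0,0,0.015],0,100],
  [[0,0,0.002],0,100],
  [[0,0,0],0,0],
  [[0,0,0],0,0],
  [[0,0,0],0,0],
  [[0,0,0],0,0],
], grip_force=20)

```text
time: 4.25
position: [0.4729, 0.3283, 0.008]
tcp_rot: [-0.0, 0.994, -0.109, 0.001]
ft_force: [-1.5, -0.8, 9.6]
finger_gap: 0.0658
grasp_force: 20.0
```

Request:
drive_tool([
  [[0,0,0],0,0],
  [[0,0,0],0,0],
  [[0,0,0],0,0],
])

```text
time: 4.55
position: [0.4729, 0.3283, 0.008]
tcp_rot: [-0.0, 0.994, -0.109, 0.001]
ft_force: [-0.6, -2.1, 10.0]
finger_gap: 0.0662
grasp_force: 20.0
```

Request:
drive_tool([
  [[0,0,-0.005],0,0],
  [[0,0,-0.015],0,0],
  [[0,0,-0.03],0,0],
  [[0,0,-0.04],0,0],
  [[0,0,-0.04],0,0],
  [[0,0,-0.04],0,0],
  [[0,0,0],0,0],
])

```text
time: 5.25
position: [0.4746, 0.3294, 0.1825]
tcp_rot: [-0.002, 0.994, -0.109, 0.004]
ft_force: [0.8, -0.1, -1.1]
finger_gap: 0.0655
grasp_force: 20.0
```

```bash
python3 - <<'E'
from h import *
T=Tw();print(T[:3,3],yaw(T),go(T,[.6067,.0142,.17],-10.1),manip.get_state()["ft_force"])
E
```

```text
[0.47455389 0.32944088 0.18254369] -12.472271120150875 (array([0.1853, 0.2873, 0.0122]), np.float64(-2.37)) [ 0.80189029 -0.10527705 -1.1058606 ]
```

Request:
drive_tool([
  [[0,0,-0.02],-2.37,0],
  [[0.0044,0.0359,-0.02],0,0],
  [[0.0044,0.0359,-0.02],0,0],
  [[0.0044,0.0359,0],0,0],
  [[0.0044,0.0359,0],0,0],
  [[0.0044,0.0359,0],0,0],
  [[0.0044,0.0359,0],0,0],
  [[0.0044,0.0359,0],0,0],
  [[0.0044,0.0359,0],0,0],
  [[0,0,0],0,0],
  [[0,0,0],0,0],
])

```text
time: 6.35
position: [0.4562, 0.0387, 0.2367]
tcp_rot: [-0.0, 0.996, -0.089, -0.0]
ft_force: [-0.2, 0.7, -1.3]
finger_gap: 0.0657
grasp_force: 20.0
```

```bash
python3 - <<'E'
from h import *
T=Tw();im=manip.snapshot("wrist")[:,:,::-1].copy();cv2.imwrite("pics/w2.png",im);np.save("T2.npy",T)
print(T[:3,3],yaw(T),manip.get_state()["ft_force"])
m=manip.camera_model("wrist");f=192/np.tan(np.radians(m["vertical_fov"]/2))
E
```

```text
[0.45621319 0.03869995 0.23668525] -10.221159261817428 [-0.27976486 -0.03054227 -1.20224638]
```

View pics/w2.png

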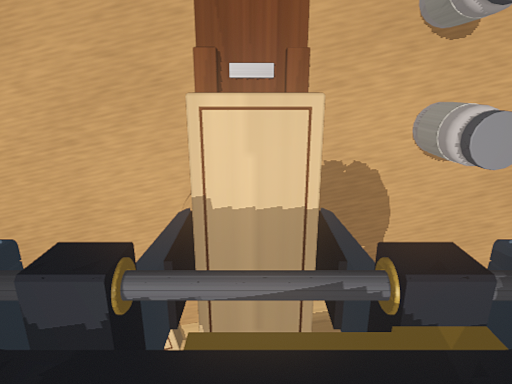

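The wrist view shows the gripped panel square in the fingers, with its front edge from (188,94) to (323,94). Frame outer edges are at columns 194 and 309, the notch step is at row 47, and clip_a is at (251,70).

```bash
python3 - <<'E'
from h import *
T=np.load("T2.npy");a=np.radians(-10.1);ex=np.array([np.cos(a),np.sin(a)]);ey=np.array([-np.sin(a),np.cos(a)])
tx=T[:2,0]
F=ray("wrist",[(194,60),(309,60)],.03,T)[:,:2];print("w",np.linalg.norm(F[0]-F[1]))
N=ray("wrist",[(194,47),(216,47),(286,47),(309,47)],.03,T)[:,:2];C=ray("wrist",[(251.5,70)],.0195,T)[:,:2]
tc=np.array([.6067,.0142]);f=lambda p:np.round([(p-tc)@ex,(p-tc)@ey],4)
print("edge mid rel",f(F.mean(0)),"notch",[f(n) for n in N],"clip",f(C[0]))
P=ray("wrist",[(188,94),(323,94)],T[2,3]+.012,T)[:,:2];print(np.linalg.norm(P[0]-P[1]))
d=P.mean(0)-T[:2,3];print("front edge rel tool",d@T[:2,0],d@T[:2,1], "tilt",np.degrees(np.arctan2(*(P[0]-P[1])[::-1])))
E
```

```text
w 0.12403820754755876
edge mid rel [-0.0422  0.0022] notch [array([-0.029 ,  0.0635]), array([-0.0291,  0.04  ]), array([-0.0293, -0.0347]), array([-0.0294, -0.0593])] clip [-0.0518  0.0023]
0.06303251381979375
front edge rel tool 0.07877634180836723 -0.0006731890401555893 tilt 79.74051121733348
```

Request:
drive_tool([
  [[0.03,-0.0034,0],0.1,0],
  [[0.045,0,0],0,0],
  [[0.04,0,0],0,0],
  [[0.03,0,0.01],0,0],
  [[0.01,0,0.03],0,0],
  [[0,0,0.03],0,0],
  [[0,0,0.035],0,0],
  [[0,0,0.035],0,0],
  [[0,0,0.02],0,0],
  [[0,0,0.02],0,0],
  [[0,0,0],0,0],
  [[0,0,0],0,0],
])

```text
time: 7.6
position: [0.6097, 0.0161, 0.0571]
tcp_rot: [-0.0, 0.996, -0.088, -0.0]
ft_force: [0.5, 0.2, -0.3]
finger_gap: 0.066
grasp_force: 20.0
```

```bash
python3 - <<'E'
from h import *
T=Tw();im=manip.snapshot("top")[:,:,::-1].copy()
print(T[:3,3],yaw(T),manip.get_state()["ft_force"],go(T,[.6093,.0145,.034],-10.1))
sc=manip.snapshot("scene")[:,:,::-1];cv2.imwrite("pics/s3.png",cv2.resize(sc[130:290,190:400],None,fx=3.5,fy=3.5,interpolation=cv2.INTER_CUBIC))
E
```

```text
[0.60974851 0.01608224 0.05705683] -10.149798649230874 [-0.1671642   0.10772961 -1.55501037] (array([-0.0002,  0.0016,  0.0231]), np.float64(-0.05))
```

View pics/s3.png

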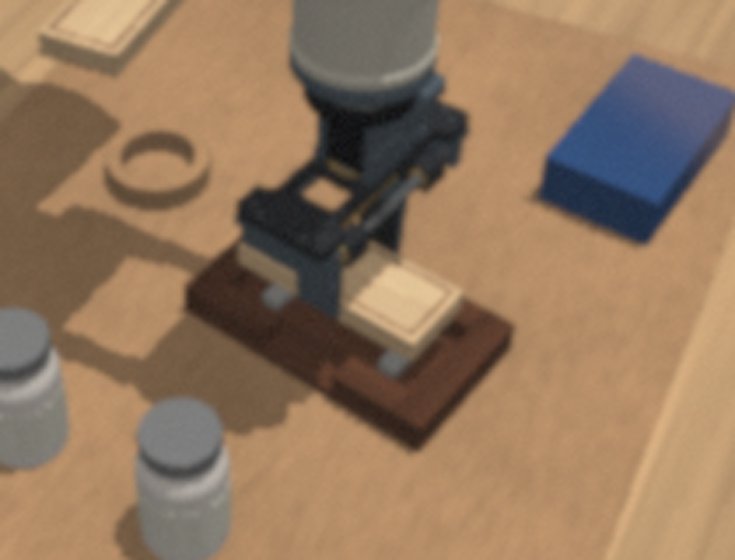

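The panel hangs above the recess, parallel and centred over both bars. Lowering.

Request:
drive_tool([
  [[0,0.0012,0.01],0,0],
  [[0,0,0.012],0,0],
  [[0,0,0.003],0,0],
  [[0,0,0],0,0],
])

```text
time: 8.1
position: [0.6089, 0.0139, 0.031]
tcp_rot: [-0.0, 0.996, -0.089, -0.001]
ft_force: [0.1, 0.7, -1.3]
finger_gap: 0.0657
grasp_force: 20.0
```

Request:
drive_tool([
  [[0,0,0.002],0,0],
  [[0,0,0.002],0,0],
  [[0,0,0],0,0],
])

```text
time: 8.4
position: [0.6097, 0.0139, 0.0279]
tcp_rot: [-0.0, 0.996, -0.089, 0.0]
ft_force: [-0.0, 0.3, -1.0]
finger_gap: 0.0659
grasp_force: 20.0
```

Request:
drive_tool([
  [[0,0,0.0015],0,0],
  [[0,0,0],0,100],
  [[0,0,0],0,100],
  [[0,0,0],0,100],
  [[0,0,0],0,100],
  [[0,0,-0.01],0,100],
  [[0,0,-0.02],0,100],
  [[0,0,-0.02],0,100],
  [[0,0,0],0,0],
  [[0,0,0],0,0],
  [[0,0,0],0,0],
  [[0,0,0],0,0],
])

```text
time: 9.6
position: [0.609, 0.0139, 0.0758]
tcp_rot: [0.0, 0.996, -0.089, -0.001]
ft_force: [-0.1, 0.1, 0.0]
finger_gap: 0.062
grasp_force: 0.0
```

Request:
drive_tool([
  [[0,0,0],0,0],
  [[0,0,0],0,0],
  [[0,0,0],0,0],
  [[0,0,0.015],0,0],
  [[0,0,0.01],0,0],
  [[0,0,0.005],0,0],
  [[0,0,0.003],0,0],
  [[0,0,0],0,0],
])

```text
time: 10.4
position: [0.6094, 0.0139, 0.0432]
tcp_rot: [0.0, 0.996, -0.089, -0.0]
ft_force: [-0.1, 0.1, 0.4]
finger_gap: 0.0006
grasp_force: 0.0
```

Request:
drive_tool([
  [[0,0,0.003],0,0],
  [[0,0,0.003],0,0],
  [[0,0,0.002],0,0],
  [[0,0,0.002],0,0],
  [[0,0,0],0,0],
])

```text
time: 10.9
position: [0.6099, 0.0139, 0.0339]
tcp_rot: [-0.0, 0.996, -0.089, 0.001]
ft_force: [-0.8, 0.6, 6.1]
finger_gap: 0.0001
grasp_force: 2.7
```

Request:
drive_tool([
  [[0,0,0.002],0,0],
  [[0,0,0.002],0,0],
  [[0,0,0.001],0,0],
  [[0,0,0],0,0],
])

```text
time: 11.3
position: [0.6099, 0.0139, 0.0302]
tcp_rot: [0.0, 0.996, -0.089, 0.001]
ft_force: [-8.0, 0.7, 29.4]
finger_gap: 0.0002
grasp_force: 14.9
```

Request:
drive_tool([
  [[0,0,-0.02],0,0],
  [[0.03,0,0],0,0],
  [[0.025,0,0],0,0],
  [[0,0,0.01],0,0],
  [[0,0,0.006],0,0],
  [[0,0,0.003],0,0],
  [[0,0,0.001],0,0],
  [[0,0,0.001],0,0],
  [[0,0,0],0,0],
])

```text
time: 12.2
position: [0.6628, 0.0042, 0.0302]
tcp_rot: [0.0, 0.996, -0.089, 0.0]
ft_force: [-13.8, -0.9, 46.2]
finger_gap: 0.0004
grasp_force: 23.4
```

Request:
drive_tool([
  [[0,0,-0.02],0,0],
  [[-0.035,0,0],0,0],
  [[-0.04,0,0],0,0],
  [[-0.035,0,0],0,0],
  [[0,0,0.01],0,0],
  [[0,0,0.005],0,0],
  [[0,0,0.003],0,0],
  [[0,0,0.001],0,0],
  [[0,0,0],0,0],
  [[0,0,0],0,0],
])

```text
time: 13.2
position: [0.555, 0.0237, 0.0301]
tcp_rot: [-0.0, 0.996, -0.089, -0.0]
ft_force: [-18.0, 2.5, 51.1]
finger_gap: 0.0007
grasp_force: 25.7
```

Request:
drive_tool([
  [[0,0,-0.02],0,100],
  [[0,0,-0.04],0,100],
  [[0,0,-0.05],0,100],
  [[0,0,-0.05],0,100],
  [[0,0,-0.05],0,100],
  [[0,0,0],0,100],
  [[0,0,0],0,100],
])

```text
time: 13.9
position: [0.5565, 0.0235, 0.2394]
tcp_rot: [-0.0, 0.996, -0.089, 0.001]
ft_force: [-1.0, 0.0, -1.0]
finger_gap: 0.0537
grasp_force: 0.0
```

```bash
python3 - <<'E'
from h import *
T=Tw();im=manip.snapshot("wrist")[:,:,::-1].copy();cv2.imwrite("pics/w4.png",im);np.save("T4.npy",T)
print(T[:3,3],yaw(T))
im=manip.snapshot("scene")[:,:,::-1].copy();cv2.imwrite("pics/s4.png",im)
E
```

```text
[0.55645537 0.02349574 0.23939535] -10.222773939847887
```

View pics/w4.png

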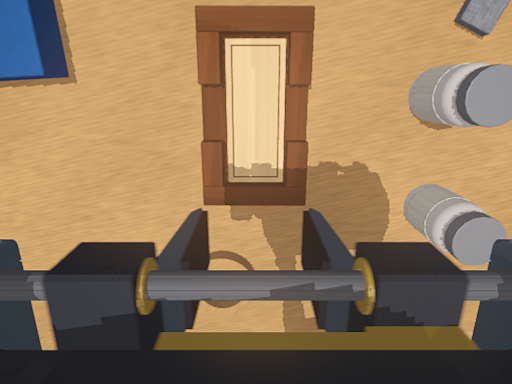

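The panel sits in the recess, looks flush, and has corners near (225,38), (287,38), (284,182) and (230,184). Cap C is at about (475,238) and cap A at about (490,96). Now computing the panel centre and jar positions.

```bash
python3 - <<'E'
from h import *
T=np.load("T4.npy")
w=ray("wrist",[(225,38),(287,38),(284,182),(230,184)],.03,T)[:,:2];print("panel",w.mean(0),np.linalg.norm(w[0]-w[3]),np.linalg.norm(w[0]-w[1]))
print("frame",ray("wrist",[(195,7),(314,7),(306,205),(203,205)],.03,T)[:,:2].mean(0))
print("wA,C",ray("wrist",[(491,96),(475,238)],.11,T)[:,:2])
top=manip.snapshot("top")[:,:,::-1]
im=cv2.imread("pics/top0.png")
for n,p in dict(A=(562,180),B=(707,240),C=(547,306)).items():
    q=np.array(p)/2.7+[110,90];print(n,q,ray("top",q,.11)[0,:2])
# jar base/cap in scene: cap tops
for n,q in dict(A=(241,252),B=(174,294),C=(193,226)).items():print(n,"scene",ray("scene",q,.11)[0,:2])
E
```

```text
panel [0.60811277 0.01342154] 0.16239656968473973 0.06623707393178614
frame [0.60928814 0.01554349]
wA,C [[ 0.59326124 -0.19426808]
 [ 0.45591561 -0.18155644]]
A [318.14814815 156.66666667] [ 0.59061902 -0.20163273]
B [371.85185185 178.88888889] [ 0.52141621 -0.36243711]
C [312.59259259 203.33333333] [ 0.44925268 -0.18211206]
A scene [ 0.59257034 -0.19931037]
B scene [ 0.52602865 -0.35645411]
C scene [ 0.45359073 -0.18707105]
```

Request:
drive_tool([
  [[0.0125,0.0354,0],0,100],
  [[0.0125,0.0354,0],0,100],
  [[0.0125,0.0354,0],0,100],
  [[0.0125,0.0354,0],0,100],
  [[0.0125,0.0354,0],0,100],
  [[0.0124,0.0355,0],0,100],
  [[0,0,0.04],0,100],
  [[0,0,0.04],0,100],
  [[0,0,0.01],0,100],
  [[0,0,0],0,100],
])

```text
time: 15.05
position: [0.5903, -0.1982, 0.1464]
tcp_rot: [-0.001, 0.996, -0.089, -0.002]
ft_force: [0.5, 0.0, -0.5]
finger_gap: 0.0913
grasp_force: 0.0
```

```bash
python3 - <<'E'
from h import *
T=Tw();print(T[:3,3],yaw(T),go(T,[.5925,-.199,.05]))
im=manip.snapshot("wrist")[:,:,::-1].copy();cv2.imwrite("pics/w5.png",im);np.save("T5.npy",T)
E
```

```text
[ 0.5902642  -0.19817468  0.14644039] -10.210995059356668 (array([0.0028, 0.0005, 0.0964]), 0)
```

View pics/w5.png

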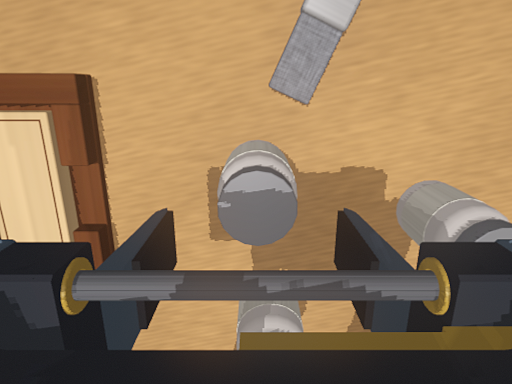

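Cap A sits at (257,204), laterally centred between the fingers. I'll descend and grip.

Request:
drive_tool([
  [[0.0055,0,0.02],0,100],
  [[0,0,0.035],0,100],
  [[0,0,0.03],0,100],
  [[0,0,0.011],0,100],
  [[0,0,0],0,0],
  [[0,0,0],0,0],
  [[0,0,0],0,0],
  [[0,0,0],0,0],
  [[0,0,0],0,0],
  [[0,0,0],0,0],
  [[0,0,0],0,0],
], grip_force=20)

```text
time: 16.2
position: [0.5976, -0.2002, 0.0538]
tcp_rot: [0.0, 0.996, -0.089, 0.001]
ft_force: [0.1, 0.4, 10.0]
finger_gap: 0.0612
grasp_force: 20.0
```

Request:
drive_tool([
  [[0,0,-0.005],0,0],
  [[0,0,-0.01],0,0],
  [[0,0,-0.01],0,0],
  [[0,0,0],0,0],
  [[0,0,0],0,0],
  [[0,0,0],0,0],
  [[0,0,0],0,0],
])

```text
time: 16.9
position: [0.5966, -0.1996, 0.077]
tcp_rot: [-0.0, 0.996, -0.089, -0.0]
ft_force: [0.1, -0.1, -1.6]
finger_gap: 0.0617
grasp_force: 20.0
```

Request:
drive_tool([
  [[0,0,0],0,0],
  [[0,0,0],0,0],
])

```text
time: 17.1
position: [0.5967, -0.1997, 0.0772]
tcp_rot: [-0.0, 0.996, -0.089, -0.0]
ft_force: [-0.6, -0.6, -1.9]
finger_gap: 0.0611
grasp_force: 20.0
```

Jar A weighs about 1.5 N, so it is empty. Putting it back.

Request:
drive_tool([
  [[0,0,0.01],0,0],
  [[0,0,0.008],0,0],
  [[0,0,0.004],0,0],
  [[0,0,0.0015],0,0],
  [[0,0,0],0,0],
  [[0,0,0],0,100],
  [[0,0,0],0,100],
  [[0,0,0],0,100],
  [[0,0,0],0,100],
  [[0,0,0],0,100],
])

```text
time: 18.1
position: [0.5968, -0.1997, 0.0539]
tcp_rot: [-0.0, 0.996, -0.089, -0.0]
ft_force: [-0.3, 0.3, 0.7]
finger_gap: 0.0912
grasp_force: 0.0
```

Request:
drive_tool([
  [[0,0,0],0,100],
  [[0,0,-0.02],0,100],
  [[0,0,-0.04],0,100],
  [[0,0,-0.04],0,100],
  [[0,0,0],0,100],
  [[0,0,0],0,100],
])

```text
time: 18.7
position: [0.5972, -0.1999, 0.1548]
tcp_rot: [0.0, 0.996, -0.089, 0.001]
ft_force: [-0.3, -0.9, -0.4]
finger_gap: 0.0912
grasp_force: 0.0
```

```bash
python3 - <<'E'
from h import *
T=Tw();print(T[:3,3],yaw(T),go(T,[.456,-.183,.146]))
E
```

```text
[ 0.59722016 -0.19989158  0.15479046] -10.211910757392907 (array([-0.142 ,  0.0084,  0.0085]), 0)
```

Request:
drive_tool([
  [[-0.0355,0.0021,0],0,100],
  [[-0.0355,0.0021,0],0,100],
  [[-0.0355,0.0021,0],0,100],
  [[-0.0355,0.0021,0],0,100],
  [[0,0,0.008],0,100],
  [[0,0,0],0,100],
])

```text
time: 19.3
position: [0.4543, -0.1824, 0.1447]
tcp_rot: [-0.001, 0.996, -0.089, -0.001]
ft_force: [-0.3, 0.1, 0.3]
finger_gap: 0.0911
grasp_force: 0.0
```

```bash
cat >> h.py <<'E'
def cap(im):
    """gray blob (jar seen from above) between the fingers: bbox and lateral centre; bottom of the cap"""
    s=cv2.cvtColor(im,cv2.COLOR_BGR2HSV)[:,:,1]<50
    m=np.zeros(s.shape,np.uint8);m[100:262,176:336]=s[100:262,176:336]
    m=cv2.morphologyEx(m,cv2.MORPH_OPEN,np.ones((5,5)))
    n,l,st,c=cv2.connectedComponentsWithStats(m);i=1+np.argmax(st[1:,4]);return st[i],c[i]
E
python3 - <<'E'
from h import *
print(cap(cv2.imread("pics/w5.png")))
T=Tw();im=manip.snapshot("wrist")[:,:,::-1].copy();cv2.imwrite("pics/w6.png",im)
print(T[:3,3],cap(im))
E
```

```text
(array([ 218,  140,   79,  105, 6722], dtype=int32), array([256.93617971, 193.89988099]))
[ 0.45434488 -0.1823758   0.14466563] (array([ 223,  146,   80,  107, 6840], dtype=int32), array([261.81535088, 200.62163743]))
```

Request:
drive_tool([
  [[0.002,0.003,0.02],0,100],
  [[0,0,0.035],0,100],
  [[0,0,0.03],0,100],
  [[0,0,0.0095],0,100],
  [[0,0,0],0,0],
  [[0,0,0],0,0],
  [[0,0,0],0,0],
  [[0,0,0],0,0],
  [[0,0,0],0,0],
  [[0,0,0],0,0],
  [[0,0,0],0,0],
])

```text
time: 20.45
position: [0.4577, -0.1865, 0.0524]
tcp_rot: [0.0, 0.996, -0.089, 0.001]
ft_force: [-1.0, 0.4, 9.9]
finger_gap: 0.0613
grasp_force: 20.0
```

Request:
drive_tool([
  [[0,0,-0.005],0,0],
  [[0,0,-0.01],0,0],
  [[0,0,-0.01],0,0],
  [[0,0,0],0,0],
  [[0,0,0],0,0],
  [[0,0,0],0,0],
  [[0,0,0],0,0],
])

```text
time: 21.15
position: [0.4568, -0.186, 0.0761]
tcp_rot: [-0.0, 0.996, -0.089, -0.0]
ft_force: [-0.1, -0.7, -0.7]
finger_gap: 0.0614
grasp_force: 20.0
```

Request:
drive_tool([
  [[0,0,0],0,0],
  [[0,0,0],0,0],
])

```text
time: 21.35
position: [0.4569, -0.186, 0.0762]
tcp_rot: [-0.0, 0.996, -0.089, -0.0]
ft_force: [-0.3, -0.7, -1.0]
finger_gap: 0.0615
grasp_force: 20.0
```

Jar C weighs about 1 N, so it is empty too. After putting it back I'll go to B.

Request:
drive_tool([
  [[0,0,0.01],0,0],
  [[0,0,0.008],0,0],
  [[0,0,0.004],0,0],
  [[0,0,0.002],0,0],
  [[0,0,0],0,0],
  [[0,0,0],0,100],
  [[0,0,0],0,100],
  [[0,0,0],0,100],
  [[0,0,0],0,100],
  [[0,0,0],0,100],
])

```text
time: 22.35
position: [0.457, -0.1861, 0.0524]
tcp_rot: [-0.0, 0.996, -0.089, -0.0]
ft_force: [-0.1, 0.3, -0.0]
finger_gap: 0.091
grasp_force: 0.0
```

Request:
drive_tool([
  [[0,0,0],0,100],
  [[0,0,-0.02],0,100],
  [[0,0,-0.04],0,100],
  [[0,0,-0.035],0,100],
  [[0.02,0.0313,0],0,100],
  [[0.02,0.0313,0],0,100],
  [[0.02,0.0313,0],0,100],
  [[0.02,0.0313,0],0,100],
  [[0.0214,0.0313,0],0,100],
  [[0,0,0],0,100],
  [[0,0,0],0,100],
])

```text
time: 23.45
position: [0.5288, -0.3585, 0.1469]
tcp_rot: [-0.0, 0.996, -0.089, -0.0]
ft_force: [-0.6, 0.2, -0.1]
finger_gap: 0.0912
grasp_force: 0.0
```

```bash
python3 - <<'E'
from h import *
T=Tw();im=manip.snapshot("wrist")[:,:,::-1].copy();cv2.imwrite("pics/w7.png",im)
print(T[:3,3],yaw(T),cap(im))
E
```

```text
[ 0.52883086 -0.35845559  0.14686829] -10.265899668030652 (array([ 223,  150,   79,  106, 6724], dtype=int32), array([261.54268293, 203.7556514 ]))
```

Request:
drive_tool([
  [[0,0.003,0.02],0,100],
  [[0,0,0.035],0,100],
  [[0,0,0.03],0,100],
  [[0,0,0.0115],0,100],
  [[0,0,0],0,0],
  [[0,0,0],0,0],
  [[0,0,0],0,0],
  [[0,0,0],0,0],
  [[0,0,0],0,0],
  [[0,0,0],0,0],
  [[0,0,0],0,0],
], grip_force=25)

```text
time: 24.6
position: [0.5293, -0.3619, 0.0524]
tcp_rot: [0.001, 0.996, -0.089, 0.001]
ft_force: [0.5, -1.0, 8.9]
finger_gap: 0.0608
grasp_force: 25.0
```

Request:
drive_tool([
  [[0,0,-0.005],0,0],
  [[0,0,-0.01],0,0],
  [[0,0,-0.01],0,0],
  [[0,0,0],0,0],
  [[0,0,0],0,0],
  [[0,0,0],0,0],
  [[0,0,0],0,0],
  [[0,0,0],0,0],
])

```text
time: 25.4
position: [0.5283, -0.3609, 0.0756]
tcp_rot: [-0.0, 0.996, -0.089, -0.0]
ft_force: [0.3, -0.4, -5.4]
finger_gap: 0.0611
grasp_force: 25.0
```

```bash
python3 - <<'E'
from h import *
T=Tw();print(T[:3,3],yaw(T),manip.get_state()["ft_force"],manip.get_state()["torque"],go(T,[.6085,.014,.16]))
E
```

```text
[ 0.52833895 -0.36092081  0.07557013] -10.216353081431157 [ 0.27230478 -0.41263241 -5.43422165] [ 0.04056206 -0.03578028 -0.06162717] (array([ 0.0123, -0.3832, -0.0843]), 0)
```

B is the full jar at 5.4 N. Lift it clear and carry it to the panel.

Request:
drive_tool([
  [[0,0,-0.02],0,0],
  [[0,0,-0.035],0,0],
  [[0,0,-0.035],0,0],
  [[0,0,-0.03],0,0],
  [[0,-0.02,0],0,0],
  [[0.001,-0.035,0],0,0],
  [[0.001,-0.035,0],0,0],
  [[0.001,-0.035,0],0,0],
  [[0.001,-0.035,0],0,0],
  [[0.001,-0.035,0],0,0],
  [[0.001,-0.035,0],0,0],
  [[0.001,-0.035,0],0,0],
])

```text
time: 26.6
position: [0.5818, -0.0994, 0.1949]
tcp_rot: [-0.0, 0.996, -0.089, -0.001]
ft_force: [0.2, -0.8, -5.7]
finger_gap: 0.0611
grasp_force: 25.0
```

Request:
drive_tool([
  [[0.001,-0.035,0],0,0],
  [[0.001,-0.03,0],0,0],
  [[0.001,-0.03,0],0,0],
  [[0.001,-0.015,0],0,0],
  [[0.001,-0.008,0],0,0],
  [[0,0,0.02],0,0],
  [[0,0,0.025],0,0],
  [[0,0,0.02],0,0],
  [[0,0,0.01],0,0],
  [[0,0,0],0,0],
  [[0,0,0],0,0],
])

```text
time: 27.7
position: [0.6086, 0.0134, 0.1215]
tcp_rot: [0.0, 0.996, -0.089, 0.0]
ft_force: [0.4, 0.6, -5.2]
finger_gap: 0.0615
grasp_force: 25.0
```

```bash
python3 - <<'E'
from h import *
T=Tw();print(T[:3,3],yaw(T),manip.get_state()["ft_force"],manip.get_state()["finger_gap"],go(T,[.6085,.014,.084],-10.1))
E
```

```text
[0.6086045  0.01336946 0.12150966] -10.23879228213704 [ 0.39257741  0.55315974 -5.19592819] 0.06148817989855738 (array([-0.0002, -0.0006,  0.0375]), np.float64(-0.14))
```

Request:
drive_tool([
  [[0,-0.0006,0.015],0,0],
  [[0,0,0.012],0,0],
  [[0,0,0.007],0,0],
  [[0,0,0.003],0,0],
  [[0,0,0.0015],0,0],
  [[0,0,0],0,0],
])

```text
time: 28.3
position: [0.6086, 0.0143, 0.0827]
tcp_rot: [0.0, 0.996, -0.089, 0.0]
ft_force: [-0.0, -0.1, -5.3]
finger_gap: 0.0609
grasp_force: 25.0
```

Request:
drive_tool([
  [[0,0,0.001],0,0],
  [[0,0,0],0,0],
])

```text
time: 28.5
position: [0.6088, 0.0143, 0.0823]
tcp_rot: [0.0, 0.996, -0.089, 0.001]
ft_force: [-1.8, -0.2, 4.2]
finger_gap: 0.0612
grasp_force: 25.0
```

Request:
drive_tool([
  [[0,0,0],0,100],
  [[0,0,0],0,100],
  [[0,0,0],0,100],
  [[0,0,0],0,100],
  [[0,0,0],0,100],
  [[0,0,0],0,100],
  [[0,0,-0.02],0,100],
  [[0,0,-0.04],0,100],
  [[0,0,-0.04],0,100],
  [[0,0,-0.03],0,100],
])

```text
time: 29.5
position: [0.6087, 0.0143, 0.2139]
tcp_rot: [-0.0, 0.996, -0.089, 0.001]
ft_force: [0.1, -0.5, 0.8]
finger_gap: 0.0914
grasp_force: 0.0
```

Request:
drive_tool([
  [[-0.03,0,-0.02],0,100],
  [[-0.04,0,-0.02],0,100],
  [[-0.04,0,0],0,100],
  [[-0.04,0,0],0,100],
  [[0,0,0],0,100],
  [[0,0,0],0,100],
])

```text
time: 30.1
position: [0.4605, 0.041, 0.2519]
tcp_rot: [-0.0, 0.996, -0.089, 0.001]
ft_force: [0.6, -0.6, 0.6]
finger_gap: 0.0911
grasp_force: 0.0
```

```bash
python3 - <<'E'
from h import *
a=manip.snapshot("scene")[:,:,::-1];b=manip.snapshot("wrist")[:,:,::-1]
cv2.imwrite("pics/f1.png",np.hstack([cv2.resize(a[110:390,130:420],(440,425),interpolation=cv2.INTER_CUBIC),np.pad(cv2.resize(b,(350,262)),((0,163),(0,0),(0,0)))]))
print(manip.get_state()["ft_force"],manip.get_state()["time"])
E
```

```text
[-0.45403986  0.46130828 -0.59403937] 30.2
```

View pics/f1.png

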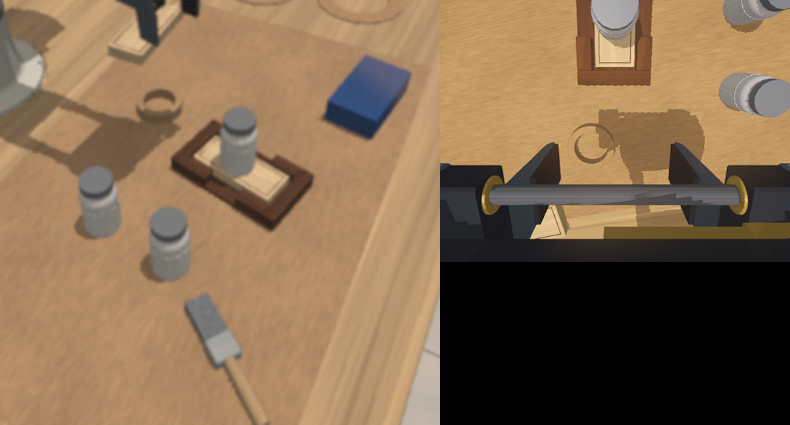

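The view shows the full jar upright in the middle of the flush panel, at (238,150). Both empty jars are standing, and the tape, carton and brush are where they started.

```bash
python3 -c "
from cell import manip
print(manip.sign_off())"
```

```text
the job is handed in; nothing more can be done
None
```

The job is handed in at about 30 s: the panel is pressed flush in the frame, the full jar (B, about 5.4 N when lifted) stands upright in its middle, and both empty jars stand on the table with the tape, carton and brush untouched.

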